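# Set out the polishes at their disc stations

### The job

Set up the polishing bench: stand each of the four black polish bottles upright in the steel ring cup of the station whose polishing disc has the colour of the bottle's cap, in any order, setting it down rather than dropping it and without tipping any bottle over. The white cleaner bottles with red and blue caps are not needed: leave them standing where they are.

Things in the scene. Friction and masses are not known exactly. Their poses are not given: they have to be found in the camera images.
- polish_red: loose polish bottle, BLACK body with red screw cap and a red band round its lower half; round, 44 mm diameter with straight sides from the foot up to 78 mm, then a shoulder and a 29 mm diameter cap, 108 mm tall in all, about 0.09 to 0.18 kg, rigid. Origin: centre of its underside; z up its axis.
- polish_blue: loose polish bottle, BLACK body with blue screw cap and a blue band round its lower half; round, 44 mm diameter with straight sides from the foot up to 78 mm, then a shoulder and a 29 mm diameter cap, 108 mm tall in all, about 0.09 to 0.18 kg, rigid. Origin: centre of its underside; z up its axis.
- polish_yellow: loose polish bottle, BLACK body with yellow screw cap and a yellow band round its lower half; round, 44 mm diameter with straight sides from the foot up to 78 mm, then a shoulder and a 29 mm diameter cap, 108 mm tall in all, about 0.09 to 0.18 kg, rigid. Origin: centre of its underside; z up its axis.
- polish_green: loose polish bottle, BLACK body with green screw cap and a green band round its lower half; round, 44 mm diameter with straight sides from the foot up to 78 mm, then a shoulder and a 29 mm diameter cap, 108 mm tall in all, about 0.09 to 0.18 kg, rigid. Origin: centre of its underside; z up its axis.
- station_red: polishing station with the red disc: a fixed aluminium plate, 169 x 86 x 4 mm, carrying a dark steel ring cup for one bottle and, 85 mm along +x from it (away from the robot, give or take 20 degrees), a fixed red polishing disc (76 mm diameter, top 30 mm above the table). The ring cup is round, inside diameter 68 mm, outside 76 mm, its floor 5.5 mm and its rim 14 mm above the table. Origin: on the table under the centre of the ring cup; x points to the disc, z up.
- station_blue: polishing station with the blue disc: a fixed aluminium plate, 169 x 86 x 4 mm, carrying a dark steel ring cup for one bottle and, 85 mm along +x from it (away from the robot, give or take 20 degrees), a fixed blue polishing disc (76 mm diameter, top 30 mm above the table). The ring cup is round, inside diameter 68 mm, outside 76 mm, its floor 5.5 mm and its rim 14 mm above the table. Origin: on the table under the centre of the ring cup; x points to the disc, z up.
- station_yellow: polishing station with the yellow disc: a fixed aluminium plate, 169 x 86 x 4 mm, carrying a dark steel ring cup for one bottle and, 85 mm along +x from it (away from the robot, give or take 20 degrees), a fixed yellow polishing disc (76 mm diameter, top 30 mm above the table). The ring cup is round, inside diameter 68 mm, outside 76 mm, its floor 5.5 mm and its rim 14 mm above the table. Origin: on the table under the centre of the ring cup; x points to the disc, z up.
- station_green: polishing station with the green disc: a fixed aluminium plate, 169 x 86 x 4 mm, carrying a dark steel ring cup for one bottle and, 85 mm along +x from it (away from the robot, give or take 20 degrees), a fixed green polishing disc (76 mm diameter, top 30 mm above the table). The ring cup is round, inside diameter 68 mm, outside 76 mm, its floor 5.5 mm and its rim 14 mm above the table. Origin: on the table under the centre of the ring cup; x points to the disc, z up.
- cleaner_red: bystander to be left alone: loose cleaner bottle, WHITE body with red cap and red band, same shape and size as the polish bottles (44 mm diameter, 108 mm tall). Origin: centre of its underside; z up.
- cleaner_blue: bystander to be left alone: loose cleaner bottle, WHITE body with blue cap and blue band, same shape and size as the polish bottles (44 mm diameter, 108 mm tall). Origin: centre of its underside; z up.
Not all that is in view belongs to the job. Leave any orange look-alike of the station_yellow alone.

How it is judged:
By the outcome, as a careful person would: the job done as asked, in the order asked, and still so for the second after the job is handed in, with the robot touching nothing.
It also fails if it takes over 104 s, if anything falls off the work surface, if the arm or the gripper's body presses on something with over 40 N, if the wrist force passes 120 N, or if a joint passes its speed limit or range.

### The arm

A 6-joint arm with a two-finger parallel gripper is mounted at the origin on the work surface. World frame = base frame: x ahead of the robot, y to its left, z up, the work surface at z = 0. Lengths are in mm, angles in rad, forces in N, time in s.
With the tool pointing down it reaches from about 375 to 825 mm from the base axis. Payload 5.5 kg.
Tool frame: the origin (TCP) lies at the very end of the fingers, on their centre line; the grasp point (between the pads) lies 19 mm behind it; z points along the fingers, y is the line along which they close (so a half turn about z gives the same grasp; the last joint's range is limited). The gripper opens to 85 mm and grips with 20 to 120 N. Pads are 22 mm wide; open, the fingers measure 114 mm over their backs; the gripper's body (76 mm by 85 mm) begins 54 mm behind the grasp point. The pads swing forward as they close: fully open they stand 13 mm farther back than shut.
Start: joints at [1.122, 0.314, -0.047, 1.21, 0, 1.571], TCP at [260.327, 540.578, 231.299] pointing down, gripper open.
Joint ranges: [-2.67, 2.67], [-0.69, 1.73], [-1.03, 1.25], [-2.08, 2.16], [-1.42, 1.45], [-3.14, 3.14]. Speed limits (rad/s): [2.39, 2.39, 3.01, 3.14, 3.14, 3.14].

### API

Orientations are given as a unit quaternion [x, y, z, w].
In Python, from workcell import ctrl gives the robot as it stands.
- The arm moves only by the tool servo_tool, never from a script. Its argument "increments" is a list of rows, each an object with "linear": the shift along the tool's x, y, z in cm, a list of three; "twist": the turn, a rotation vector about the tool's x, y, z in degrees, a list of three; "grip": the closure in counts, from 0 (fully open) to 255 (shut). In form: [{"linear": [dx, dy, dz], "twist": [rx, ry, rz], "grip": grip}, ...]. A call has 1 to 20 rows; each row shifts and turns the commanded pose from where the row before left it, along the tool's axes as they then stand; what a row does not reach is not made up. A row lasts 1/12 s, in which the tool goes at most 41.7 mm and 7.16 degrees, less where a joint would pass 70% of its speed; a pose out of reach is approached as far as the arm can. A call with a gripper value outside its range is refused whole. The fingers move at their own pace and stop on an object; the grip force is fixed at half the most. Time passes only in rows, so rows that do not move let the fingers close. It gives the time, the measured TCP pose, the force, the opening and the grip force at its end, in the units of the state.
- ctrl.observe(): the state, without advancing time (a new reading comes with each control period).
- ctrl.snapshot(name): name is "scene" or "top"; returns a dict with "frame" (384x512x3 uint8, red, green, blue), "z_map" (384x512 float32, mm along the optical axis (not along the pixel's ray), 0 where there is no reading), "intrinsics" (3x3 intrinsics, pixels), "R" (3x3) and "t" (3): a world point X has camera coordinates R X + t. Camera axes: x right, y down, z forward; pixel columns grow to the right and rows downward; lengths in mm; the calibration is good to about 2 mm. A picture is of the moment at which its call begins.
- ctrl.sign_off(): hands the job in; it is judged then, once.
The state is a dict: "t": time; "joint_positions": joint angles; "joint_vel": joint speeds; "joint_efforts": joint torques, N m; "tool_pos": TCP position; "eef_rot": TCP orientation; "force": force on the tool from outside, world axes, zero at the start; "ft_torque": the same for the moment, N m; "grip_width": finger opening in mm; "gripper_force": force on a finger pad.
Only numpy, scipy, OpenCV 4.12 (cv2) and the standard library are available. Lean on these libraries where they do the work, as an engineer would, in place of code of your own. Each camera call takes 0.05 s, during which the arm holds its last target. There are 200 camera calls.

## Working session

There is one attempt and no reset: what is moved stays moved. The work goes in short steps, Python scripts to look and compute and a tool call to move; the robot and the scene stay as the last step left them, time stands still between calls to the robot, and variables do not carry over. Pictures are saved under pics/ and viewed, at most 14 in all, crops included, and the job is handed in when it is done.

Besides the shell and the picture viewer there is one more tool, called after "Request:" as name(argument=value, ...) on one line, values as JSON. servo_tool: Moves the arm, as the interface text tells. Its arguments: {"type":"object","properties":{"increments":{"type":"array"}},"required":["increments"]}

```bash
mkdir -p pics; python3 - <<'E'
from workcell import ctrl
import cv2,numpy as np
o=ctrl.observe();print({k:np.round(v,3).tolist() for k,v in o.items()})
for n in("scene","top"):
    s=ctrl.snapshot(n);np.savez(n+".npz",**s);cv2.imwrite(f"pics/{n}0.png",s["frame"][:,:,::-1])
    print(n,s["intrinsics"].tolist(),np.round(s["R"],3).tolist(),s["t"], -s["R"].T@s["t"])
E
```

```text
{'t': 0.0, 'joint_positions': [1.122, 0.314, -0.048, 1.21, -0.0, 1.571], 'joint_vel': [0.0, 0.0, 0.002, -0.001, -0.0, 0.002], 'joint_efforts': [0.001, -53.959, 33.975, 0.019, 0.0, -0.0], 'tool_pos': [260.089, 540.054, 230.431], 'eef_rot': [0.223, 0.975, -0.001, -0.0], 'force': [-0.236, 0.221, -0.711], 'ft_torque': [-0.047, -0.009, 0.047], 'gripper_force': 0.0, 'grip_width': 85.708}
scene [[458.46687865020596, 0.0, 251.03415909315663], [0.0, 458.46687865020596, 188.31698414585787], [0.0, 0.0, 1.0]] [[-0.561, 0.828, 0.012], [0.663, 0.458, -0.592], [-0.496, -0.324, -0.806]] [ 266.18524218 -282.76731685 1272.70274585] [967.69388906 321.14541001 854.99612901]
top [[486.65656849359067, 0.0, 246.37628607355913], [0.0, 486.65656849359067, 185.83642983921254], [0.0, 0.0, 1.0]] [[-0.017, -1.0, 0.015], [-0.996, 0.015, -0.086], [0.085, -0.016, -0.996]] [  -8.29886242  479.30622925 1192.37749602] [ 375.41004582    3.81305148 1229.07289599]
```

View pics/top0.png

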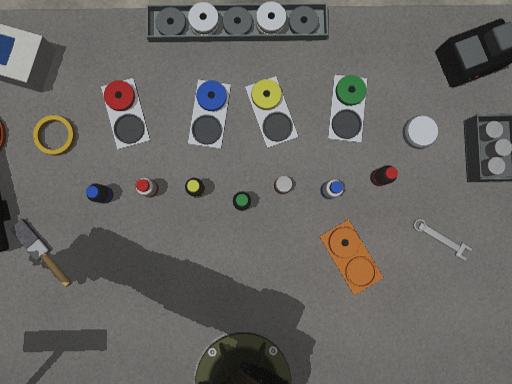

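View pics/scene0.png

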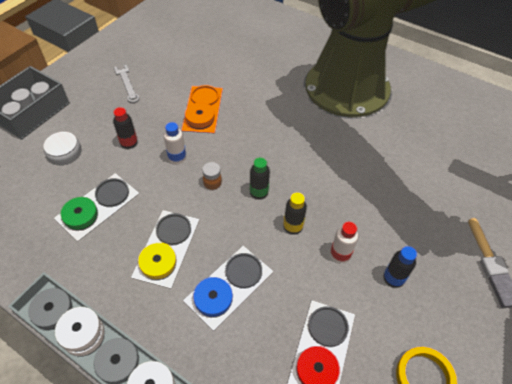

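The top view shows the cups at about (129,129) red, (206,130) blue, (277,127) yellow and (346,124) green. The black bottles' caps are at (92,192) blue, (193,186) yellow, (241,200) green and (390,173) red. Cleaners are at (145,186) and (333,189). The orange look-alike at (350,257) and the brown jar at (284,184) are to be ignored.

```bash
cat > h.py <<'E'
import cv2,numpy as np
from workcell import ctrl
def grab(n):
    return ctrl.snapshot(n)
def world(s):
    z=s["z_map"].astype(float);h,w=z.shape;K=s["intrinsics"]
    u,v=np.meshgrid(np.arange(w),np.arange(h))
    c=np.stack([(u-K[0,2])/K[0,0]*z,(v-K[1,2])/K[1,1]*z,z],-1)-s["t"]
    return c@s["R"]
def ray(s,px,z):
    d=s["R"].T@np.linalg.inv(s["intrinsics"])@[px[0],px[1],1];c=-s["R"].T@s["t"]
    return c+d*(z-c[2])/d[2]
def masks(s):
    hsv=cv2.cvtColor(s["frame"],cv2.COLOR_RGB2HSV).astype(int);H,S,V=hsv[...,0],hsv[...,1],hsv[...,2]
    c=(S>140)&(V>60)
    return {"red":c&((H<6)|(H>172)),"blue":c&(H>100)&(H<130),"yellow":c&(H>24)&(H<35),"green":c&(H>50)&(H<85)},V,S
def blobs(m,amin):
    n,l,st,ce=cv2.connectedComponentsWithStats(m.astype(np.uint8))
    return [(ce[i],st[i,4],l==i) for i in range(1,n) if st[i,4]>=amin]
E
python3 - <<'E'
from h import *
for n in("top","scene"):
    s=dict(np.load(n+".npz"));W=world(s);ms,V,S=masks(s);print(n)
    for c,m in ms.items():
        for ce,a,b in blobs(m,25):
            p=W[b];t=p[p[:,2]>102];print(c,ce.round(),a,"zmax",p[:,2].max().round(), "disc@30",ray(s,ce,30).round(),"captop",len(t),t.mean(0).round(1) if len(t) else "")
s=dict(np.load("top.npz"));W=world(s);ms,V,S=masks(s)
for ce,a,b in blobs((V<80)&(S<60),300):
    cnt=cv2.findContours(b.astype(np.uint8),0,2)[0][0];(x,y),(A,B),_=cv2.fitEllipse(cnt)
    if a<2000: print("dark",ce.round(),a,round(x),round(y),round(A),round(B),ray(s,(x,y),12).round(1))
E
```

```text
top
red [118.  95.] 645 zmax 1229.0 disc@30 [712. 301.  30.] captop 3 [ 375.4    3.8 1229.1]
red [391. 173.] 117 zmax 113.0 disc@30 [ 506. -377.   30.] captop 113 [ 497.4 -352.3  107.2]
red [142. 185.] 111 zmax 112.0 disc@30 [484. 242.  30.] captop 110 [477.5 226.7 107.1]
blue [ 5. 48.] 293 zmax 1229.0 disc@30 [836. 586.  30.] captop 1 [ 375.4    3.8 1229.1]
blue [211.  95.] 640 zmax 1229.0 disc@30 [708.  69.  30.] captop 2 [ 375.4    3.8 1229.1]
blue [336. 187.] 113 zmax 112.0 disc@30 [ 472. -238.   30.] captop 108 [ 466.4 -222.9  107.5]
blue [ 92. 191.] 122 zmax 1229.0 disc@30 [470. 365.  30.] captop 117 [463.9 338.8 116.9]
yellow [266.  94.] 626 zmax 1229.0 disc@30 [710. -69.  30.] captop 4 [ 375.4    3.8 1229.1]
yellow [193. 185.] 116 zmax 1229.0 disc@30 [481. 117.  30.] captop 112 [474.  108.5 117.1]
scene
red [120. 114.] 140 zmax 110.0 disc@30 [ 455. -413.   30.] captop 96 [ 499.2 -349.8  106.4]
red [128. 141.] 129 zmax 41.0 disc@30 [ 511. -333.   30.] captop 0 
red [349. 229.] 178 zmax 855.0 disc@30 [431. 219.  30.] captop 153 [482.6 228.6 112.2]
red [340. 256.] 90 zmax 40.0 d
[... 998 characters left out ...]
30.] captop 2 [967.7 321.1 855. ]
dark [238.  38.] 933 252 38 5 210 [862.1 -36.   12. ]
dark [42. 68.] 1417 36 66 45 63 [794.  514.4  12. ]
dark [346. 124.] 646 346 124 28 28 [ 634.3 -272.3   12. ]
dark [277. 127.] 620 277 127 28 28 [629.8 -95.9  12. ]
dark [129. 128.] 678 129 129 28 30 [629.8 278.7  12. ]
dark [474. 152.] 971 517 132 87 120 [ 606.2 -710.5   12. ]
dark [493. 125.] 394 496 129 30 35 [ 616.  -657.4   12. ]
dark [  7. 204.] 1489 8 200 20 145 [454.4 578.3  12. ]
dark [206. 129.] 609 206 130 28 29 [624.3  83.1  12. ]
dark [488. 158.] 301 491 158 17 36 [ 540.5 -638.6   12. ]
dark [ 62. 345.] 1981 60 353 54 89 [ 79.6 441.8  12. ]
dark [244. 368.] 1106 240 368 40 77 [34.8  6.3 12. ]
```

Request:
servo_tool(increments=[{"linear":[0,0,0],"twist":[0,0,6.42],"grip":0},{"linear":[0,0,0],"twist":[0,0,6.42],"grip":0},{"linear":[0,0,0],"twist":[0,0,6.42],"grip":0},{"linear":[0,0,0],"twist":[0,0,6.42],"grip":0},{"linear":[0,0,0],"twist":[0,0,6.42],"grip":0},{"linear":[0,0,0],"twist":[0,0,6.42],"grip":0},{"linear":[0,0,0],"twist":[0,0,6.42],"grip":0},{"linear":[0,0,0],"twist":[0,0,6.42],"grip":0},{"linear":[0,0,0],"twist":[0,0,6.42],"grip":0},{"linear":[0,0,0],"twist":[0,0,6.42],"grip":0},{"linear":[0,0,0],"twist":[0,0,0],"grip":0}])

```text
t: 1.02
tool_pos: [260.2, 540.3, 230.8]
eef_rot: [0.708, 0.707, -0.0, 0.0]
force: [0.8, -0.1, 0.2]
grip_width: 85.7
gripper_force: 0.0
```

Request:
servo_tool(increments=[{"linear":[-1.98,2.05,0],"twist":[0,0,0],"grip":0},{"linear":[-1.98,2.05,0],"twist":[0,0,0],"grip":0},{"linear":[-1.98,2.05,0],"twist":[0,0,0],"grip":0},{"linear":[-1.98,2.05,0],"twist":[0,0,0],"grip":0},{"linear":[-1.98,2.05,0],"twist":[0,0,0],"grip":0},{"linear":[-1.98,2.05,0],"twist":[0,0,0],"grip":0},{"linear":[-1.98,2.05,0],"twist":[0,0,0],"grip":0},{"linear":[-1.98,2.05,0],"twist":[0,0,0],"grip":0},{"linear":[-1.98,2.05,0],"twist":[0,0,0],"grip":0},{"linear":[-1.98,2.05,0],"twist":[0,0,0],"grip":0},{"linear":[0,0,0],"twist":[0,0,0],"grip":0},{"linear":[0,0,0],"twist":[0,0,0],"grip":0}])

```text
t: 2.02
tool_pos: [466.3, 341.8, 230.9]
eef_rot: [0.707, 0.708, -0.0, -0.0]
force: [-0.7, -0.4, 0.7]
grip_width: 85.4
gripper_force: 0.0
```

Request:
servo_tool(increments=[{"linear":[0,0,3],"twist":[0,0,0],"grip":0},{"linear":[0,0,3],"twist":[0,0,0],"grip":0},{"linear":[0,0,3],"twist":[0,0,0],"grip":0},{"linear":[0,0,3],"twist":[0,0,0],"grip":0},{"linear":[0,0,3],"twist":[0,0,0],"grip":0},{"linear":[0,0,2.5],"twist":[0,0,0],"grip":0},{"linear":[0,0,1.4],"twist":[0,0,0],"grip":0},{"linear":[0,0,0],"twist":[0,0,0],"grip":0},{"linear":[0,0,0],"twist":[0,0,0],"grip":255},{"linear":[0,0,0],"twist":[0,0,0],"grip":255},{"linear":[0,0,0],"twist":[0,0,0],"grip":255},{"linear":[0,0,0],"twist":[0,0,0],"grip":255},{"linear":[0,0,0],"twist":[0,0,0],"grip":255},{"linear":[0,0,0],"twist":[0,0,0],"grip":255},{"linear":[0,0,0],"twist":[0,0,0],"grip":255},{"linear":[0,0,0],"twist":[0,0,0],"grip":255}])

```text
t: 3.35
tool_pos: [466.4, 343.9, 44.1]
eef_rot: [0.706, 0.708, 0.001, -0.0]
force: [-2.5, 0.5, 6.4]
grip_width: 42.6
gripper_force: 60.2
```

Request:
servo_tool(increments=[{"linear":[0,0,-1.0],"twist":[0,0,0],"grip":255},{"linear":[0,0,-3],"twist":[0,0,0],"grip":255},{"linear":[0,0,-3],"twist":[0,0,0],"grip":255},{"linear":[0,0,-3],"twist":[0,0,0],"grip":255},{"linear":[0,0,-3],"twist":[0,0,0],"grip":255},{"linear":[0,0,-1],"twist":[0,0,0],"grip":255},{"linear":[0,0,0],"twist":[0,0,0],"grip":255},{"linear":[-2.17,1.32,0],"twist":[0,0,0],"grip":255},{"linear":[-2.17,1.32,0],"twist":[0,0,0],"grip":255},{"linear":[-2.17,1.32,0],"twist":[0,0,0],"grip":255},{"linear":[-2.17,1.32,0],"twist":[0,0,0],"grip":255},{"linear":[-2.17,1.32,0],"twist":[0,0,0],"grip":255},{"linear":[-2.17,1.32,0],"twist":[0,0,0],"grip":255},{"linear":[-2.17,1.32,0],"twist":[0,0,0],"grip":255},{"linear":[-2.17,1.32,0],"twist":[0,0,0],"grip":255},{"linear":[-2.17,1.32,0],"twist":[0,0,0],"grip":255},{"linear":[-2.17,1.32,0],"twist":[0,0,0],"grip":255},{"linear":[-2.17,1.32,0],"twist":[0,0,0],"grip":255},{"linear":[-2.17,1.32,0],"twist":[0,0,0],"grip":255},{"linear":[0,0,0],"twist":[0,0,0],"grip":255},{"linear":[0,0,0],"twist":[0,0,0],"grip":255}])

```text
invalid input at $.increments: expected 1 to 20 rows
```

Request:
servo_tool(increments=[{"linear":[0,0,-1.0],"twist":[0,0,0],"grip":255},{"linear":[0,0,-3],"twist":[0,0,0],"grip":255},{"linear":[0,0,-3],"twist":[0,0,0],"grip":255},{"linear":[0,0,-3],"twist":[0,0,0],"grip":255},{"linear":[0,0,-3],"twist":[0,0,0],"grip":255},{"linear":[0,0,-1],"twist":[0,0,0],"grip":255},{"linear":[-2.17,1.32,0],"twist":[0,0,0],"grip":255},{"linear":[-2.17,1.32,0],"twist":[0,0,0],"grip":255},{"linear":[-2.17,1.32,0],"twist":[0,0,0],"grip":255},{"linear":[-2.17,1.32,0],"twist":[0,0,0],"grip":255},{"linear":[-2.17,1.32,0],"twist":[0,0,0],"grip":255},{"linear":[-2.17,1.32,0],"twist":[0,0,0],"grip":255},{"linear":[-2.17,1.32,0],"twist":[0,0,0],"grip":255},{"linear":[-2.17,1.32,0],"twist":[0,0,0],"grip":255},{"linear":[-2.17,1.32,0],"twist":[0,0,0],"grip":255},{"linear":[-2.17,1.32,0],"twist":[0,0,0],"grip":255},{"linear":[-2.17,1.32,0],"twist":[0,0,0],"grip":255},{"linear":[-2.17,1.32,0],"twist":[0,0,0],"grip":255},{"linear":[0,0,0],"twist":[0,0,0],"grip":255},{"linear":[0,0,0],"twist":[0,0,0],"grip":255}])

```text
t: 5.02
tool_pos: [624.6, 81.5, 182.0]
eef_rot: [0.707, 0.707, -0.0, -0.0]
force: [0.5, 0.5, -1.0]
grip_width: 42.7
gripper_force: 60.8
```

```bash
python3 - <<'E'
from h import *
s=grab("scene");cv2.imwrite("pics/s1.png",s["frame"][:,:,::-1]);W=world(s)
ms,_,_=masks(s)
m=ms["blue"]&(abs(W[...,1]-81)<40)&(abs(W[...,0]-624)<40)&(W[...,2]>120)
for ce,a,b in blobs(m,15):print(ce,a,W[b].mean(0),W[b].min(0),W[b].max(0))
E
```

```text
[247.8        208.93333333] 30 [631.26424107  96.16487325 248.51980433] [620.710352    92.22776478 229.80084945] [643.57669761 102.86136839 279.11293406]
[244.59124088 238.41605839] 137 [638.04733329  94.72431142 163.84066716] [622.8401966   72.47379354 149.17658235] [646.74571047 103.76172686 182.51963105]
```

View pics/s1.png

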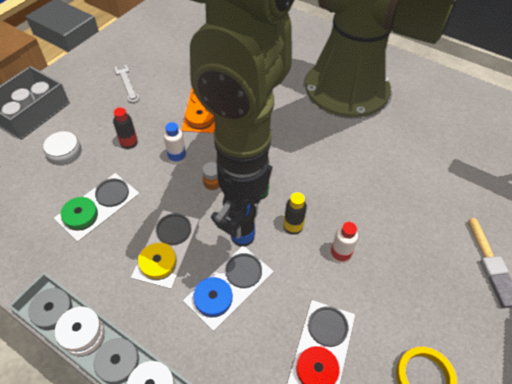

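The bottle is held upright at about (243,225), above the blue cup at (243,270), so I'm lowering it.

Request:
servo_tool(increments=[{"linear":[0.1,0,2.5],"twist":[0,0,0],"grip":255},{"linear":[0,0,2.5],"twist":[0,0,0],"grip":255},{"linear":[0,0,2.5],"twist":[0,0,0],"grip":255},{"linear":[0,0,2.5],"twist":[0,0,0],"grip":255},{"linear":[0,0,1.5],"twist":[0,0,0],"grip":255},{"linear":[0,0,0.8],"twist":[0,0,0],"grip":255},{"linear":[0,0,0.4],"twist":[0,0,0],"grip":255},{"linear":[0,0,0.2],"twist":[0,0,0],"grip":255},{"linear":[0,0,0.2],"twist":[0,0,0],"grip":255},{"linear":[0,0,0.2],"twist":[0,0,0],"grip":255},{"linear":[0,0,0],"twist":[0,0,0],"grip":255},{"linear":[0,0,0],"twist":[0,0,0],"grip":255}])

```text
t: 6.07
tool_pos: [624.9, 83.8, 50.0]
eef_rot: [0.707, 0.708, 0.0, 0.0]
force: [-0.2, -0.2, -0.2]
grip_width: 43.0
gripper_force: 60.9
```

Request:
servo_tool(increments=[{"linear":[0,0,0.1],"twist":[0,0,0],"grip":255},{"linear":[0,0,0.1],"twist":[0,0,0],"grip":255},{"linear":[0,0,0],"twist":[0,0,0],"grip":255},{"linear":[0,0,0],"twist":[0,0,0],"grip":255}])

```text
t: 6.4
tool_pos: [625.0, 83.8, 49.6]
eef_rot: [0.707, 0.708, 0.001, 0.0]
force: [-4.9, 0.4, 12.8]
grip_width: 42.5
gripper_force: 62.0
```

Request:
servo_tool(increments=[{"linear":[0,0,-0.1],"twist":[0,0,0],"grip":255},{"linear":[0,0,0],"twist":[0,0,0],"grip":0},{"linear":[0,0,0],"twist":[0,0,0],"grip":0},{"linear":[0,0,0],"twist":[0,0,0],"grip":0},{"linear":[0,0,0],"twist":[0,0,0],"grip":0},{"linear":[0,0,0],"twist":[0,0,0],"grip":0},{"linear":[0,0,-1.0],"twist":[0,0,0],"grip":0},{"linear":[0,0,-2.5],"twist":[0,0,0],"grip":0},{"linear":[0,0,-3.5],"twist":[0,0,0],"grip":0},{"linear":[0,0,-3.5],"twist":[0,0,0],"grip":0},{"linear":[0,0,-3.5],"twist":[0,0,0],"grip":0},{"linear":[0.37,-2.14,0],"twist":[0,0,0],"grip":0},{"linear":[0.37,-2.14,0],"twist":[0,0,0],"grip":0},{"linear":[0.37,-2.14,0],"twist":[0,0,0],"grip":0},{"linear":[0.37,-2.14,0],"twist":[0,0,0],"grip":0},{"linear":[0.37,-2.14,0],"twist":[0,0,0],"grip":0},{"linear":[0.37,-2.14,0],"twist":[0,0,0],"grip":0},{"linear":[0.37,-2.14,0],"twist":[0,0,0],"grip":0},{"linear":[0,0,0],"twist":[0,0,0],"grip":0},{"linear":[0,0,0],"twist":[0,0,0],"grip":0}])

```text
t: 8.07
tool_pos: [474.1, 109.6, 189.2]
eef_rot: [0.706, 0.708, 0.0, 0.0]
force: [0.9, 0.7, -0.6]
grip_width: 85.1
gripper_force: 0.0
```

```bash
python3 - <<'E'
from h import *
s=grab("scene");cv2.imwrite("pics/s2.png",s["frame"][:,:,::-1]);W=world(s)
ms,_,_=masks(s)
for c in ms:
  for ce,a,b in blobs(ms[c],15):
    p=W[b];p=p[(p[:,2]>95)&(p[:,2]<130)]
    if len(p)>30:print(c,ce.round(),p.mean(0).round(1))
E
```

```text
red [120. 114.] [ 500.1 -348.3  104.7]
red [349. 229.] [480.8 227.9 106.4]
blue [172. 128.] [ 469.5 -220.2  105.1]
blue [243. 246.] [626.8  85.  110.6]
yellow [297. 198.] [476.2 110.8 107.3]
green [260. 164.] [443.3   0.  105.9]
```

View pics/s2.png

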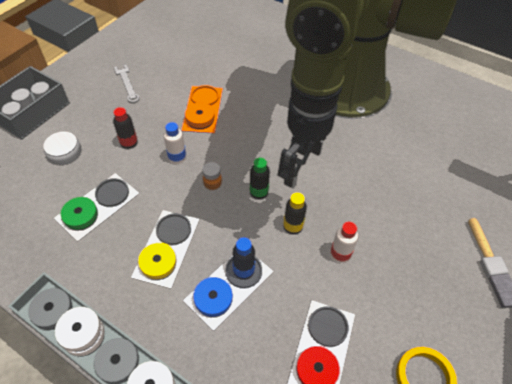

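The blue bottle stands upright in its cup at (243,265), and the gripper is above the yellow bottle at (295,212).

Request:
servo_tool(increments=[{"linear":[0,0.1,3],"twist":[0,0,0],"grip":0},{"linear":[0,0,3],"twist":[0,0,0],"grip":0},{"linear":[0,0,3],"twist":[0,0,0],"grip":0},{"linear":[0,0,3],"twist":[0,0,0],"grip":0},{"linear":[0,0,1.7],"twist":[0,0,0],"grip":0},{"linear":[0,0,0.8],"twist":[0,0,0],"grip":0},{"linear":[0,0,0],"twist":[0,0,0],"grip":0},{"linear":[0,0,0],"twist":[0,0,0],"grip":255},{"linear":[0,0,0],"twist":[0,0,0],"grip":255},{"linear":[0,0,0],"twist":[0,0,0],"grip":255},{"linear":[0,0,0],"twist":[0,0,0],"grip":255},{"linear":[0,0,0],"twist":[0,0,0],"grip":255},{"linear":[0,0,0],"twist":[0,0,0],"grip":255},{"linear":[0,0,0],"twist":[0,0,0],"grip":255}])

```text
t: 9.28
tool_pos: [476.6, 109.7, 44.7]
eef_rot: [0.707, 0.708, 0.001, 0.001]
force: [-1.3, -0.2, 5.3]
grip_width: 42.8
gripper_force: 59.6
```

Request:
servo_tool(increments=[{"linear":[0,0,-1.0],"twist":[0,0,0],"grip":255},{"linear":[0,0,-3],"twist":[0,0,0],"grip":255},{"linear":[0,0,-3],"twist":[0,0,0],"grip":255},{"linear":[0,0,-3],"twist":[0,0,0],"grip":255},{"linear":[0,0,-3],"twist":[0,0,0],"grip":255},{"linear":[0,0,-1],"twist":[0,0,0],"grip":255},{"linear":[0,0,0],"twist":[0,0,0],"grip":255},{"linear":[-2.06,1.54,0],"twist":[0,0,0],"grip":255},{"linear":[-2.06,1.54,0],"twist":[0,0,0],"grip":255},{"linear":[-2.06,1.54,0],"twist":[0,0,0],"grip":255},{"linear":[-2.06,1.54,0],"twist":[0,0,0],"grip":255},{"linear":[-2.06,1.54,0],"twist":[0,0,0],"grip":255},{"linear":[-2.06,1.54,0],"twist":[0,0,0],"grip":255},{"linear":[-2.06,1.54,0],"twist":[0,0,0],"grip":255},{"linear":[-2.06,1.54,0],"twist":[0,0,0],"grip":255},{"linear":[-2.06,1.54,0],"twist":[0,0,0],"grip":255},{"linear":[-2.06,1.54,0],"twist":[0,0,0],"grip":255},{"linear":[0,0,0],"twist":[0,0,0],"grip":255},{"linear":[0,0,0],"twist":[0,0,0],"grip":255}])

```text
t: 10.87
tool_pos: [629.2, -97.2, 180.8]
eef_rot: [0.707, 0.707, -0.001, -0.001]
force: [-0.0, 0.3, -2.3]
grip_width: 42.6
gripper_force: 61.2
```

Request:
servo_tool(increments=[{"linear":[0,0,2.5],"twist":[0,0,0],"grip":255},{"linear":[0,0,2.5],"twist":[0,0,0],"grip":255},{"linear":[0,0,2.5],"twist":[0,0,0],"grip":255},{"linear":[0,0,2.5],"twist":[0,0,0],"grip":255},{"linear":[0,0,1.5],"twist":[0,0,0],"grip":255},{"linear":[0,0,0.8],"twist":[0,0,0],"grip":255},{"linear":[0,0,0.4],"twist":[0,0,0],"grip":255},{"linear":[0,0,0.2],"twist":[0,0,0],"grip":255},{"linear":[0,0,0.2],"twist":[0,0,0],"grip":255},{"linear":[0,0,0.2],"twist":[0,0,0],"grip":255},{"linear":[0,0,0],"twist":[0,0,0],"grip":255},{"linear":[0,0,0],"twist":[0,0,0],"grip":255}])

```text
t: 11.87
tool_pos: [630.4, -96.4, 51.0]
eef_rot: [0.707, 0.708, 0.0, 0.0]
force: [0.3, 0.2, -2.1]
grip_width: 42.4
gripper_force: 61.3
```

Request:
servo_tool(increments=[{"linear":[0,0,0.1],"twist":[0,0,0],"grip":255},{"linear":[0,0,0.1],"twist":[0,0,0],"grip":255},{"linear":[0,0,0],"twist":[0,0,0],"grip":255},{"linear":[0,0,0],"twist":[0,0,0],"grip":255}])

```text
t: 12.2
tool_pos: [630.5, -96.6, 50.3]
eef_rot: [0.707, 0.708, 0.001, 0.001]
force: [-3.6, 0.7, 9.6]
grip_width: 42.8
gripper_force: 62.1
```

Request:
servo_tool(increments=[{"linear":[0,0,-0.1],"twist":[0,0,0],"grip":255},{"linear":[0,0,0],"twist":[0,0,0],"grip":0},{"linear":[0,0,0],"twist":[0,0,0],"grip":0},{"linear":[0,0,0],"twist":[0,0,0],"grip":0},{"linear":[0,0,0],"twist":[0,0,0],"grip":0},{"linear":[0,0,0],"twist":[0,0,0],"grip":0},{"linear":[0,0,-1.0],"twist":[0,0,0],"grip":0},{"linear":[0,0,-2.5],"twist":[0,0,0],"grip":0},{"linear":[0,0,-3.5],"twist":[0,0,0],"grip":0},{"linear":[0,0,-3.5],"twist":[0,0,0],"grip":0},{"linear":[0,0,-3.5],"twist":[0,0,0],"grip":0},{"linear":[1.19,-2.35,0],"twist":[0,0,0],"grip":0},{"linear":[1.19,-2.35,0],"twist":[0,0,0],"grip":0},{"linear":[1.19,-2.35,0],"twist":[0,0,0],"grip":0},{"linear":[1.19,-2.35,0],"twist":[0,0,0],"grip":0},{"linear":[1.19,-2.35,0],"twist":[0,0,0],"grip":0},{"linear":[1.19,-2.35,0],"twist":[0,0,0],"grip":0},{"linear":[1.19,-2.35,0],"twist":[0,0,0],"grip":0},{"linear":[1.19,-2.35,0],"twist":[0,0,0],"grip":0},{"linear":[0,0,0],"twist":[0,0,0],"grip":0}])

```text
t: 13.87
tool_pos: [437.4, -0.1, 189.7]
eef_rot: [0.706, 0.708, -0.001, -0.001]
force: [-0.6, -0.8, -0.3]
grip_width: 85.6
gripper_force: 0.0
```

Request:
servo_tool(increments=[{"linear":[0,0,0],"twist":[0,0,0],"grip":0}])

```text
t: 13.95
tool_pos: [441.2, -1.1, 190.3]
eef_rot: [0.706, 0.708, 0.0, 0.001]
force: [0.2, -0.3, 0.3]
grip_width: 85.2
gripper_force: 0.0
```

```bash
python3 - <<'E'
from h import *
s=grab("scene");cv2.imwrite("pics/s3.png",s["frame"][:,:,::-1]);W=world(s)
ms,_,_=masks(s)
for c in ms:
  for ce,a,b in blobs(ms[c],15):
    p=W[b];p=p[(p[:,2]>95)&(p[:,2]<130)]
    if len(p)>30:print(c,ce.round(),p.mean(0).round(1))
E
```

```text
red [120. 114.] [ 500.  -348.4  104.8]
red [349. 229.] [480.6 228.  106.3]
blue [171. 128.] [ 469.5 -221.4  105.3]
blue [243. 246.] [626.7  84.8 111.1]
yellow [167. 201.] [630.2 -94.9 112.5]
green [260. 163.] [442.3  -1.5 106.9]
```

View pics/s3.png

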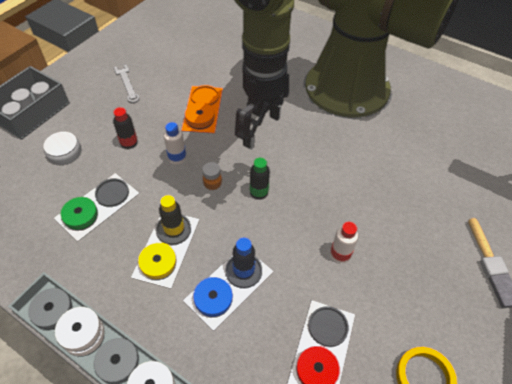

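The yellow bottle stands in its cup at (172,225), with blue still in place. The gripper is above the green bottle at (260,180).

Request:
servo_tool(increments=[{"linear":[0,0,3],"twist":[0,0,0],"grip":0},{"linear":[0,0,3],"twist":[0,0,0],"grip":0},{"linear":[0,0,3],"twist":[0,0,0],"grip":0},{"linear":[0,0,3],"twist":[0,0,0],"grip":0},{"linear":[0,0,1.8],"twist":[0,0,0],"grip":0},{"linear":[0,0,0.8],"twist":[0,0,0],"grip":0},{"linear":[0,0,0],"twist":[0,0,0],"grip":0},{"linear":[0,0,0],"twist":[0,0,0],"grip":255},{"linear":[0,0,0],"twist":[0,0,0],"grip":255},{"linear":[0,0,0],"twist":[0,0,0],"grip":255},{"linear":[0,0,0],"twist":[0,0,0],"grip":255},{"linear":[0,0,0],"twist":[0,0,0],"grip":255},{"linear":[0,0,0],"twist":[0,0,0],"grip":255},{"linear":[0,0,0],"twist":[0,0,0],"grip":255}])

```text
t: 15.17
tool_pos: [442.7, -1.5, 44.8]
eef_rot: [0.707, 0.708, 0.001, 0.001]
force: [-2.2, 0.6, 6.3]
grip_width: 43.5
gripper_force: 59.0
```

Request:
servo_tool(increments=[{"linear":[0,0,-1.0],"twist":[0,0,0],"grip":255},{"linear":[0,0,-3],"twist":[0,0,0],"grip":255},{"linear":[0,0,-3],"twist":[0,0,0],"grip":255},{"linear":[0,0,-3],"twist":[0,0,0],"grip":255},{"linear":[0,0,-3],"twist":[0,0,0],"grip":255},{"linear":[0,0,-1],"twist":[0,0,0],"grip":255},{"linear":[-2.25,1.6,0],"twist":[0,0,0],"grip":255},{"linear":[-2.25,1.6,0],"twist":[0,0,0],"grip":255},{"linear":[-2.25,1.6,0],"twist":[0,0,0],"grip":255},{"linear":[-2.25,1.6,0],"twist":[0,0,0],"grip":255},{"linear":[-2.25,1.6,0],"twist":[0,0,0],"grip":255},{"linear":[-2.25,1.6,0],"twist":[0,0,0],"grip":255},{"linear":[-2.25,1.6,0],"twist":[0,0,0],"grip":255},{"linear":[-2.25,1.6,0],"twist":[0,0,0],"grip":255},{"linear":[-2.25,1.6,0],"twist":[0,0,0],"grip":255},{"linear":[-2.25,1.6,0],"twist":[0,0,0],"grip":255},{"linear":[-2.25,1.6,0],"twist":[0,0,0],"grip":255},{"linear":[-2.25,1.6,0],"twist":[0,0,0],"grip":255},{"linear":[0,0,0],"twist":[0,0,0],"grip":255},{"linear":[0,0,0],"twist":[0,0,0],"grip":255}])

```text
t: 16.83
tool_pos: [634.1, -272.1, 182.0]
eef_rot: [0.707, 0.707, -0.0, -0.001]
force: [0.1, 0.3, -0.7]
grip_width: 43.0
gripper_force: 60.9
```

Request:
servo_tool(increments=[{"linear":[0,0,2.5],"twist":[0,0,0],"grip":255},{"linear":[0,0,2.5],"twist":[0,0,0],"grip":255},{"linear":[0,0,2.5],"twist":[0,0,0],"grip":255},{"linear":[0,0,2.5],"twist":[0,0,0],"grip":255},{"linear":[0,0,1.5],"twist":[0,0,0],"grip":255},{"linear":[0,0,0.8],"twist":[0,0,0],"grip":255},{"linear":[0,0,0.4],"twist":[0,0,0],"grip":255},{"linear":[0,0,0.2],"twist":[0,0,0],"grip":255},{"linear":[0,0,0.2],"twist":[0,0,0],"grip":255},{"linear":[0,0,0.2],"twist":[0,0,0],"grip":255},{"linear":[0,0,0],"twist":[0,0,0],"grip":255},{"linear":[0,0,0],"twist":[0,0,0],"grip":255}])

```text
t: 17.83
tool_pos: [634.6, -271.4, 51.0]
eef_rot: [0.707, 0.708, 0.0, 0.001]
force: [-0.4, 1.1, -2.0]
grip_width: 43.3
gripper_force: 60.9
```

Request:
servo_tool(increments=[{"linear":[0,0,0.1],"twist":[0,0,0],"grip":255},{"linear":[0,0,0.1],"twist":[0,0,0],"grip":255},{"linear":[0,0,0],"twist":[0,0,0],"grip":255},{"linear":[0,0,0],"twist":[0,0,0],"grip":255}])

```text
t: 18.17
tool_pos: [634.7, -271.7, 50.4]
eef_rot: [0.707, 0.708, 0.0, 0.001]
force: [-4.2, -0.1, 8.6]
grip_width: 42.6
gripper_force: 61.7
```

Request:
servo_tool(increments=[{"linear":[0,0,-0.1],"twist":[0,0,0],"grip":255},{"linear":[0,0,0],"twist":[0,0,0],"grip":0},{"linear":[0,0,0],"twist":[0,0,0],"grip":0},{"linear":[0,0,0],"twist":[0,0,0],"grip":0},{"linear":[0,0,0],"twist":[0,0,0],"grip":0},{"linear":[0,0,0],"twist":[0,0,0],"grip":0},{"linear":[0,0,-1.0],"twist":[0,0,0],"grip":0},{"linear":[0,0,-2.5],"twist":[0,0,0],"grip":0},{"linear":[0,0,-3.5],"twist":[0,0,0],"grip":0},{"linear":[0,0,-3.5],"twist":[0,0,0],"grip":0},{"linear":[0,0,-3.5],"twist":[0,0,0],"grip":0},{"linear":[-1.13,-1.94,0],"twist":[0,0,0],"grip":0},{"linear":[-1.13,-1.94,0],"twist":[0,0,0],"grip":0},{"linear":[-1.13,-1.94,0],"twist":[0,0,0],"grip":0},{"linear":[-1.13,-1.94,0],"twist":[0,0,0],"grip":0},{"linear":[-1.13,-1.94,0],"twist":[0,0,0],"grip":0},{"linear":[-1.13,-1.94,0],"twist":[0,0,0],"grip":0},{"linear":[-1.13,-1.94,0],"twist":[0,0,0],"grip":0},{"linear":[0,0,0],"twist":[0,0,0],"grip":0},{"linear":[0,0,0],"twist":[0,0,0],"grip":0}])

```text
t: 19.83
tool_pos: [497.9, -351.1, 190.3]
eef_rot: [0.707, 0.707, 0.0, 0.0]
force: [-0.1, 0.3, -0.6]
grip_width: 85.4
gripper_force: 0.0
```

```bash
python3 - <<'E'
from h import *
s=grab("scene");cv2.imwrite("pics/s4.png",s["frame"][:,:,::-1]);W=world(s)
ms,_,_=masks(s)
for c in ms:
  for ce,a,b in blobs(ms[c],15):
    p=W[b];p=p[(p[:,2]>95)&(p[:,2]<130)]
    if len(p)>30:print(c,ce.round(),p.mean(0).round(1))
E
```

```text
red [120. 114.] [ 499.5 -348.7  104.7]
red [349. 229.] [480.8 228.  106.3]
blue [172. 128.] [ 469.6 -219.9  105.3]
blue [243. 246.] [626.7  84.8 111.1]
yellow [167. 201.] [630.  -95.1 112.2]
green [102. 164.] [ 634.  -268.9  111.1]
```

View pics/s4.png

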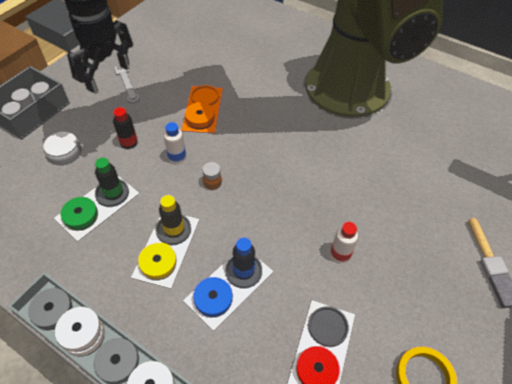

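The green bottle stands in its cup at (112,188). The gripper is above the red bottle at (124,130).

Request:
servo_tool(increments=[{"linear":[0,0,3],"twist":[0,0,0],"grip":0},{"linear":[0,0,3],"twist":[0,0,0],"grip":0},{"linear":[0,0,3],"twist":[0,0,0],"grip":0},{"linear":[0,0,3],"twist":[0,0,0],"grip":0},{"linear":[0,0,1.8],"twist":[0,0,0],"grip":0},{"linear":[0,0,0.8],"twist":[0,0,0],"grip":0},{"linear":[0,0,0],"twist":[0,0,0],"grip":0},{"linear":[0,0,0],"twist":[0,0,0],"grip":255},{"linear":[0,0,0],"twist":[0,0,0],"grip":255},{"linear":[0,0,0],"twist":[0,0,0],"grip":255},{"linear":[0,0,0],"twist":[0,0,0],"grip":255},{"linear":[0,0,0],"twist":[0,0,0],"grip":255},{"linear":[0,0,0],"twist":[0,0,0],"grip":255},{"linear":[0,0,0],"twist":[0,0,0],"grip":255}])

```text
t: 21.05
tool_pos: [499.4, -351.3, 45.1]
eef_rot: [0.707, 0.708, 0.0, 0.001]
force: [-1.3, 0.6, 6.3]
grip_width: 42.8
gripper_force: 59.9
```

Request:
servo_tool(increments=[{"linear":[0,0,-1.0],"twist":[0,0,0],"grip":255},{"linear":[0,0,-3],"twist":[0,0,0],"grip":255},{"linear":[0,0,-3],"twist":[0,0,0],"grip":255},{"linear":[0,0,-3],"twist":[0,0,0],"grip":255},{"linear":[0,0,-3],"twist":[0,0,0],"grip":255},{"linear":[0,0,-1],"twist":[0,0,0],"grip":255},{"linear":[1.0,0.2,0],"twist":[0,0,0],"grip":255},{"linear":[2.0,0.4,0],"twist":[0,0,0],"grip":255},{"linear":[2.5,0.5,0],"twist":[0,0,0],"grip":255},{"linear":[2.5,0.5,0],"twist":[0,0,0],"grip":255},{"linear":[2.5,0.5,0],"twist":[0,0,0],"grip":255},{"linear":[2.5,0.5,0],"twist":[0,0,0],"grip":255},{"linear":[2.5,0.5,0],"twist":[0,0,0],"grip":255},{"linear":[2.5,0.5,0],"twist":[0,0,0],"grip":255},{"linear":[2.5,0.5,0],"twist":[0,0,0],"grip":255},{"linear":[2.5,0.5,0],"twist":[0,0,0],"grip":255},{"linear":[2.5,0.5,0],"twist":[0,0,0],"grip":255},{"linear":[2.5,0.5,0],"twist":[0,0,0],"grip":255},{"linear":[2.5,0.5,0],"twist":[0,0,0],"grip":255},{"linear":[1.5,0.3,0],"twist":[0,0,0],"grip":255}])

```text
t: 22.72
tool_pos: [560.7, -27.2, 181.2]
eef_rot: [0.706, 0.708, -0.001, -0.002]
force: [-0.6, -1.8, -1.6]
grip_width: 42.5
gripper_force: 60.8
```

Request:
servo_tool(increments=[{"linear":[1.5,0.3,0],"twist":[0,0,0],"grip":255},{"linear":[2.5,0.5,0],"twist":[0,0,0],"grip":255},{"linear":[2.5,0.5,0],"twist":[0,0,0],"grip":255},{"linear":[2.5,0.5,0],"twist":[0,0,0],"grip":255},{"linear":[2.5,0.5,0],"twist":[0,0,0],"grip":255},{"linear":[2.5,0.5,0],"twist":[0,0,0],"grip":255},{"linear":[2.5,0.5,0],"twist":[0,0,0],"grip":255},{"linear":[2.5,0.5,0],"twist":[0,0,0],"grip":255},{"linear":[2.5,0.5,0],"twist":[0,0,0],"grip":255},{"linear":[2.5,0.5,0],"twist":[0,0,0],"grip":255},{"linear":[2.0,0.5,0],"twist":[0,0,0],"grip":255},{"linear":[1.0,0.2,0],"twist":[0,0,0],"grip":255},{"linear":[0,0,0],"twist":[0,0,0],"grip":255},{"linear":[0,0,0],"twist":[0,0,0],"grip":255}])

```text
t: 23.88
tool_pos: [615.4, 239.4, 181.8]
eef_rot: [0.706, 0.708, -0.001, -0.0]
force: [-0.1, -1.1, -1.3]
grip_width: 42.9
gripper_force: 60.8
```

Request:
servo_tool(increments=[{"linear":[1.3,0.5,0],"twist":[0,0,0],"grip":255},{"linear":[1.3,0.5,0],"twist":[0,0,0],"grip":255},{"linear":[1.4,0.5,0],"twist":[0,0,0],"grip":255},{"linear":[0,0,0],"twist":[0,0,0],"grip":255},{"linear":[0,0,0],"twist":[0,0,0],"grip":255}])

```text
t: 24.3
tool_pos: [631.2, 278.5, 182.8]
eef_rot: [0.707, 0.707, -0.001, 0.0]
force: [-0.3, -0.2, -2.1]
grip_width: 43.2
gripper_force: 60.8
```

Request:
servo_tool(increments=[{"linear":[0,0,2.5],"twist":[0,0,0],"grip":255},{"linear":[0,0,2.5],"twist":[0,0,0],"grip":255},{"linear":[0,0,2.5],"twist":[0,0,0],"grip":255},{"linear":[0,0,2.5],"twist":[0,0,0],"grip":255},{"linear":[0,0,1.5],"twist":[0,0,0],"grip":255},{"linear":[0,0,0.8],"twist":[0,0,0],"grip":255},{"linear":[0,0,0.4],"twist":[0,0,0],"grip":255},{"linear":[0,0,0.2],"twist":[0,0,0],"grip":255},{"linear":[0,0,0.2],"twist":[0,0,0],"grip":255},{"linear":[0,0,0.2],"twist":[0,0,0],"grip":255},{"linear":[0,0,0],"twist":[0,0,0],"grip":255},{"linear":[0,0,0],"twist":[0,0,0],"grip":255}])

```text
t: 25.3
tool_pos: [631.9, 279.9, 51.1]
eef_rot: [0.707, 0.708, 0.001, 0.0]
force: [0.3, -0.3, -1.1]
grip_width: 42.4
gripper_force: 60.8
```

Request:
servo_tool(increments=[{"linear":[0,0,0.1],"twist":[0,0,0],"grip":255},{"linear":[0,0,0.1],"twist":[0,0,0],"grip":255},{"linear":[0,0,0],"twist":[0,0,0],"grip":255},{"linear":[0,0,0],"twist":[0,0,0],"grip":255}])

```text
t: 25.63
tool_pos: [632.0, 280.3, 50.6]
eef_rot: [0.706, 0.708, 0.001, 0.0]
force: [-4.0, -0.9, 10.1]
grip_width: 42.7
gripper_force: 61.8
```

Request:
servo_tool(increments=[{"linear":[0,0,-0.1],"twist":[0,0,0],"grip":255},{"linear":[0,0,0],"twist":[0,0,0],"grip":0},{"linear":[0,0,0],"twist":[0,0,0],"grip":0},{"linear":[0,0,0],"twist":[0,0,0],"grip":0},{"linear":[0,0,0],"twist":[0,0,0],"grip":0},{"linear":[0,0,0],"twist":[0,0,0],"grip":0},{"linear":[0,0,-1.0],"twist":[0,0,0],"grip":0},{"linear":[0,0,-2.5],"twist":[0,0,0],"grip":0},{"linear":[0,0,-3.5],"twist":[0,0,0],"grip":0},{"linear":[0,0,-3.5],"twist":[0,0,0],"grip":0},{"linear":[0,0,-3.5],"twist":[0,0,0],"grip":0},{"linear":[0,-2.0,-1],"twist":[0,0,0],"grip":0},{"linear":[0,-2.0,-1],"twist":[0,0,0],"grip":0},{"linear":[0,-2.0,-1],"twist":[0,0,0],"grip":0},{"linear":[0,-2.0,-1],"twist":[0,0,0],"grip":0},{"linear":[0,0,0],"twist":[0,0,0],"grip":0},{"linear":[0,0,0],"twist":[0,0,0],"grip":0},{"linear":[0,0,0],"twist":[0,0,0],"grip":0},{"linear":[0,0,0],"twist":[0,0,0],"grip":0}])

```text
t: 27.22
tool_pos: [552.0, 279.5, 228.9]
eef_rot: [0.707, 0.708, -0.0, 0.0]
force: [-0.2, 0.5, -1.0]
grip_width: 85.3
gripper_force: 0.0
```

```bash
python3 - <<'E'
from h import *
s=grab("scene");cv2.imwrite("pics/s5.png",s["frame"][:,:,::-1])
E
```

```text
(no output)
```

View pics/s5.png

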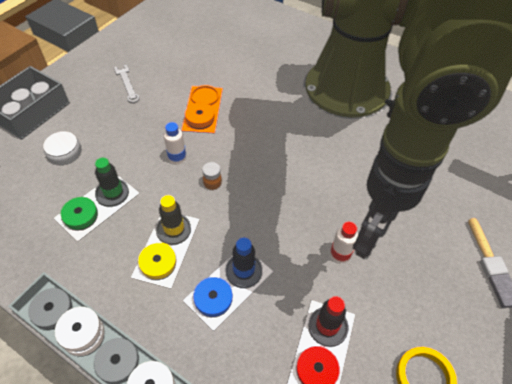

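All four bottles stand upright in their matching cups: green (112,188), yellow (172,225), blue (243,265) and red (330,320). Both cleaners are untouched at (175,142) and (345,242), and the gripper is clear.

```bash
python3 -c "
from workcell import ctrl
print(ctrl.sign_off())"
```

```text
the job is handed in; nothing more can be done
None
```

All four polish bottles stand upright in their matching ring cups, the two white cleaner bottles were left where they were, and the job was handed in at about 27 s of the 104 s allowed.

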